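# Turn the toothpick holder hole-up and hold it over the saucer

### The job

The square bamboo toothpick holder lies on its side: find which of its two ends has the blind hole (the other end is solid), and turn the holder over so that the hole faces straight up, ready to be filled. Finish while holding it like that in the gripper, still and upright, over the middle of the flat saucer, clear of the saucer but no more than about 20 cm above the counter; do not put it down or let go. Leave the saucer, bowl, jar and pot lid standing where they are.

Things in the scene. Friction and masses are not known exactly. Their poses are not given: they have to be found in the camera images.
- holder: Square bamboo toothpick holder, 56 mm long, 40 x 40 mm across, about 70 g, dark band round its middle, lying on a long side at any yaw. One end has a central round blind hole, 24 mm across, 44 mm deep; the other is solid. Origin at the block's centre (20 mm up at the start); +x runs lengthwise out of the end with the hole (level at the start, straight up when done); y, z square to the long sides
- holder_mouth (a point): Centre of the mouth of the hole: 28 mm from the block's centre along the holder's +x
- saucer: White ceramic saucer, a flat round plate 150 mm across and 20 mm high, loose on the counter to the left or right of the holder (it and the bowl swap sides). Origin at the centre of its underside, z up
- bowl: Bystander: white ceramic bowl, 120 mm across and 55 mm high, deeper and narrower than the saucer, on the other side from it. Origin at the centre of its underside
- jar: Bystander: small amber glass jar with a steel cap, 52 mm across and 75 mm high, beyond the work on the right. Origin at the centre of its underside
- pot_lid: Bystander: domed steel pot lid, 150 mm across and 32 mm high, with a black knob reaching 54 mm high, beyond the work. Origin at the centre of its underside
Not all that is in view belongs to the job. Several things look just like the saucer: the one meant starts nearest to the robot's base.

How it is judged:
At the end, for the whole second after the job is handed in: The holder is gripped by the fingers (over 2 N) and carried by nothing else, its hole facing up within 0.26 rad (15 degrees), its centre within 45 mm of the saucer's centre seen from above and 65 to 250 mm above the counter, at rest (angle between holder's own x axis and vertical below 0.26 rad and horizontal distance between holder and saucer below 0.045 m and height (world z) of holder between 0.065 and 0.25 m and contact force between holder and the fingers above 2 N and contact force between holder and saucer below 0.05 N and contact force between holder and bowl below 0.05 N and contact force between holder and jar below 0.05 N and contact force between holder and pot_lid below 0.05 N and linear speed of holder below 0.03 m/s and angular speed of holder below 0.3 rad/s); the arm keeps its last pose, push and grip.
It fails at once if the saucer, bowl, jar or pot lid is moved by more than 30 mm or tipped over (distance of any of saucer, bowl, jar, pot_lid from where it was at the start of the episode above 0.03 m or angle between any of saucer, bowl, jar, pot_lid's own z axis and vertical above 0.5 rad).
It also fails if it takes over 48 s, if anything falls off the work surface, if the arm or the gripper's body presses on something with over 40 N, if the wrist force passes 120 N, or if a joint passes its speed limit or range.

### The arm

A 6-joint arm with a two-finger parallel gripper is mounted at the origin on the work surface. World frame = base frame: x ahead of the robot, y to its left, z up, the work surface at z = 0. Lengths are in m, angles in rad, forces in N, time in s.
With the tool pointing down it reaches from about 0.275 to 1 m from the base axis. Payload 8.4 kg.
Tool frame: the origin (TCP) lies on the centre line of the jaws, within the pads' length; the fingertips stand 11 mm ahead of it and the grasp point (between the pads) lies 8 mm behind it; z points along the fingers, y is the line along which they close (so a half turn about z gives the same grasp; the last joint's range is limited). The gripper opens to 85 mm and grips with 20 to 120 N. Pads are 22 mm wide; open, the fingers measure 114 mm over their backs; the gripper's body (76 mm by 85 mm) begins 54 mm behind the grasp point. The pads swing forward as they close: fully open they stand 13 mm farther back than shut.
Start: joints at [-1.245, 0.353, 1.633, -0, 1.155, -0.002], TCP at [0.201, -0.592, 0.219] pointing down, gripper open.
Joint ranges: [-2.63, 2.63], [-0.92, 2.1], [0.06, 2.66], [-1.3, 4.44], [0, 2.69], [-3.02, 3.02]. Speed limits (rad/s): [2.22, 2.22, 2.79, 3.14, 3.14, 3.14].

### API

Orientations are given as a rotation vector (axis times angle).
In Python, from bench import * gives the robot as it stands. Calls block until the motion is done:
- movep(position, orientation): joint-space move of the TCP to a pose.
- move_straight(position, ori=None, v=0.15, until_force=None): straight line of the TCP; ori=None keeps the orientation; v is the mean speed in m/s. With until_force (N) it stops when the force on the tool has changed by that much, and returns True; else False.
- move_joints(angles): joint-space move.
- open_jaws() and grab(force=None): open the fingers fully, or close them until they stop; force is the grip in N (None keeps the last).
- wait(seconds).
- ik(position, orientation): joint angles nearest the present ones, or None.
- read_state(): the state.
- read_camera(name): name is "side" or "top"; returns a dict with "color" (384x512x3 uint8, red, green, blue), "K" (3x3 intrinsics, pixels), "dist" ([k1, k2, p1, p2, k3] as OpenCV has them; the pictures are not rectified), "extrinsics" (4x4, takes a point from world to camera coordinates). Camera axes: x right, y down, z forward; pixel columns grow to the right and rows downward; lengths in m; the calibration is good to about 2 mm. A picture is of the moment at which its call begins. There is no depth.
A pose or a line that the arm cannot do raises PlanningError and nothing moves.
- hand_in(): hands the job in; it is judged then, once.
Trained networks look in the newest picture that a camera, given by its name, has taken for a name from the list of things; names that differ only in an ending like _2 or _b are one class to them, and where a whole thing is asked for, a point or a joint stands for the part that bears it (a point fixed in the world has none). Each returns a list of dicts, best first, with "conf" (0 to 1); they miss things now and then, are a little off and sometimes report something else, mostly with a low value. They report only what shows in the picture. A call takes as long as a camera call. They do not tell look-alikes from the thing itself.
- find_in(camera, label): "rect" ([left, top, right, bottom] in pixels, round what is visible of it).
- trace(camera, label): "region" (384x512 bool, what is visible of it) and "rect" ([left, top, right, bottom] in pixels, round what is visible of it).
- tip_of(camera, label): "point" ([row, column] in pixels: a listed point, or the origin of a listed thing).
The state is a dict: "t": time; "qpos": joint angles; "dq": joint speeds; "joint_efforts": joint torques, N m; "tool_pos": TCP position; "tool_rot": TCP orientation; "force": force on the tool from outside, world axes, zero at the start; "moment": the same for the moment, N m; "opening": finger opening in m; "gripper_force": force on a finger pad.
Only numpy, scipy, OpenCV 4.12 (cv2) and the standard library are available. Lean on these libraries where they do the work, as an engineer would, in place of code of your own. Each camera call takes 0.05 s, during which the arm holds its last target. There are 200 camera calls.

## Working session

There is one attempt and no reset: what is moved stays moved. The work goes in short steps, each a Python script; the robot and the scene stay as the last script left them, time stands still between calls to the robot, and variables do not carry over. Pictures are saved under pics/ and viewed, at most 10 in all, crops included, and the job is handed in when it is done.

```bash
mkdir -p pics; cat > h.py <<'E'
from bench import *
import numpy as np, cv2
from scipy.spatial.transform import Rotation as R
def ray(c,px):  # px (u,v)
    n=cv2.undistortPoints(np.array([[px]],float),c["K"],np.array(c["dist"]))[0,0]
    E=c["extrinsics"];d=E[:3,:3].T@np.array([n[0],n[1],1]);o=-E[:3,:3].T@E[:3,3];return o,d
def atz(c,px,z):
    o,d=ray(c,px);return o+d*(z-o[2])/d[2]
def proj(c,P):
    E=c["extrinsics"];return cv2.projectPoints(np.atleast_2d(P).astype(float),cv2.Rodrigues(E[:3,:3])[0],E[:3,3],c["K"],np.array(c["dist"]))[0][:,0]
E
python3 - <<'E'
from h import *
ims=[]
for n in("top","side"):
    c=read_camera(n);ims.append(c["color"][:,:,::-1]);print(n,np.round(c["extrinsics"],3).tolist())
    cv2.imwrite(f"pics/{n}0.png",cv2.resize(ims[-1],(800,600)))
    for l,z in(("holder",.02),("saucer",0.0),("bowl",0),("jar",0),("pot_lid",0)):
        for r in tip_of(n,l): print(n,l,np.round(r["conf"],2),np.round(r["point"]),np.round(atz(c,r["point"][::-1],z),3))
    for r in tip_of(n,"holder_mouth"): print(n,"mouth",r,atz(c,r["point"][::-1],.02))
    for r in find_in(n,"holder"): print(r)
    for r in find_in(n,"saucer"): print(r)
E
```

```text
top [[0.008, -1.0, -0.005, -0.099], [-0.977, -0.007, -0.213, 0.616], [0.213, 0.006, -0.977, 1.365], [0.0, 0.0, 0.0, 1.0]]
top holder 0.64 [224. 231.] [ 0.52  -0.004  0.02 ]
top holder 0.25 [229. 218.] [0.504 0.037 0.02 ]
top saucer 0.79 [220. 398.] [ 0.542 -0.554  0.   ]
top saucer 0.74 [157. 335.] [ 0.756 -0.352  0.   ]
top saucer 0.71 [216. 336.] [ 0.552 -0.349  0.   ]
top bowl 0.88 [216. 139.] [0.548 0.3   0.   ]
top jar 0.57 [170. 284.] [ 0.708 -0.178  0.   ]
top pot_lid 0.96 [157. 216.] [0.751 0.05  0.   ]
top mouth {'point': [229.2, 223.1], 'conf': 0.72} [0.50267121 0.01994687 0.02      ]
{'rect': [220.0, 218.2, 240.4, 232.9], 'conf': 0.54}
{'rect': [314.0, 194.3, 354.8, 237.8], 'conf': 0.69}
{'rect': [378.5, 196.5, 424.7, 243.1], 'conf': 0.63}
{'rect': [314.2, 134.4, 358.2, 172.5], 'conf': 0.56}
side [[0.994, -0.111, -0.015, -0.644], [-0.075, -0.552, -0.83, 0.016], [0.084, 0.826, -0.557, 1.42], [0.0, 0.0, 0.0, 1.0]]
side holder 0.6 [171. 211.] [ 0.51  -0.005  0.02 ]
side saucer 0.86 [317. 239.] [ 0.548 -0.56   0.   ]
side saucer 0.84 [246. 239.] [ 0.566 -0.335  0.   ]
side saucer 0.57 [243. 319.] [ 0.768 -0.35   0.   ]
side saucer 0.37 [169. 211.] [0.509 0.042 0.   ]
side bowl 0.95 [130. 216.] [0.535 0.306 0.   ]
side jar 0.84 [209. 282.] [ 0.699 -0.195  0.   ]
side pot_lid 0.72 [162. 289.] [0.759 0.048 0.   ]
side mouth {'point': [166.2, 210.6], 'conf': 0.58} [0.50812262 0.02502731 0.02      ]
{'rect': [206.0, 165.1, 221.1, 185.5], 'conf': 0.66}
{'rect': [288.1, 220.6, 351.2, 260.8], 'conf': 0.74}
{'rect': [202.5, 287.4, 274.9, 344.0], 'conf': 0.7}
{'rect': [206.8, 223.7, 264.1, 264.2], 'conf': 0.61}
```

View crops.

```bash
python3 - <<'E'
from h import *
a=read_camera("top");b=read_camera("side")
A=cv2.resize(a["color"][200:260,195:255,::-1],(400,400),interpolation=2);B=cv2.resize(b["color"][145:205,180:240,::-1],(400,400),interpolation=2)
cv2.imwrite("pics/crop1.png",np.hstack([A,B]))
for n in("top","side"):
    for l in("holder","saucer"):
        c=a if n=="top" else b
        for r in trace(n,l):
            m=r["region"].astype(np.uint8);ys,xs=np.nonzero(m);print(n,l,r["conf"],r["rect"],xs.mean(),ys.mean(),m.sum(),cv2.minAreaRect(np.c_[xs,ys].astype(np.float32)), atz(c,(xs.mean(),ys.mean()),.015 if l=="saucer" else .03))
E
```

```text
top holder 0.65 [220.3, 217.0, 242.3, 233.4] 231.50643776824035 226.1931330472103 233 ((231.51034545898438, 226.12416076660156), (13.121186256408691, 17.771732330322266), 85.2363510131836) [ 0.51129765 -0.00773328  0.03      ]
top saucer 0.91 [311.6, 193.5, 356.9, 239.8] 334.01426024955435 214.5115864527629 1683 ((334.0, 214.5), (45.0, 46.0), 90.0) [ 0.55433661 -0.34101544  0.015     ]
top saucer 0.79 [377.6, 198.3, 424.1, 242.2] 402.23337679269883 217.61147327249023 1534 ((402.00006103515625, 217.50003051757812), (44.547725677490234, 41.719295501708984), 45.0) [ 0.54558268 -0.56422348  0.015     ]
top saucer 0.7 [314.6, 133.4, 358.2, 172.1] 336.4551676933607 153.29089664613278 1461 ((336.5, 153.0), (40.0, 43.0), 90.0) [ 0.76323388 -0.35503565  0.015     ]
side holder 0.73 [206.8, 164.5, 219.9, 186.4] 212.5450643776824 172.5450643776824 233 ((212.68919372558594, 172.6351318359375), (19.234682083129883, 12.658721923828125), 80.53767395019531) [ 0.51296583 -0.02846285  0.03      ]
side saucer 0.92 [204.1, 288.8, 277.9, 341.9] 237.58128732581287 314.1917717319177 3014 ((238.0, 314.5), (53.0, 70.0), 90.0) [ 0.54552813 -0.56546894  0.015     ]
side saucer 0.78 [206.7, 221.5, 264.7, 263.1] 233.80598610368787 242.9310529128808 1871 ((234.0, 242.5), (39.0, 58.0), 90.0) [ 0.5540042  -0.33914165  0.015     ]
side saucer 0.57 [286.4, 219.5, 348.2, 260.3] 318.3234649122807 239.72916666666666 1824 ((318.0, 240.0), (38.0, 58.0), 90.0) [ 0.76505964 -0.35435623  0.015     ]
```

View pics/top0.png

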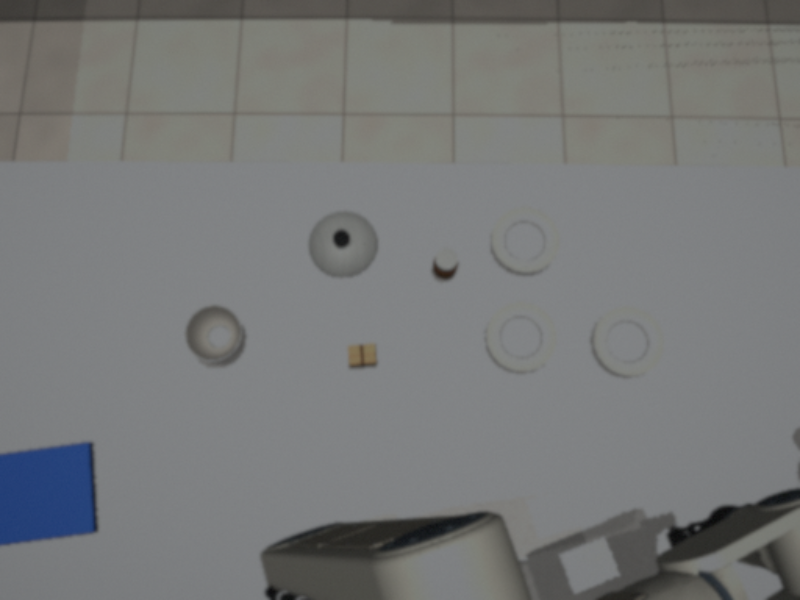

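View pics/crop1.png

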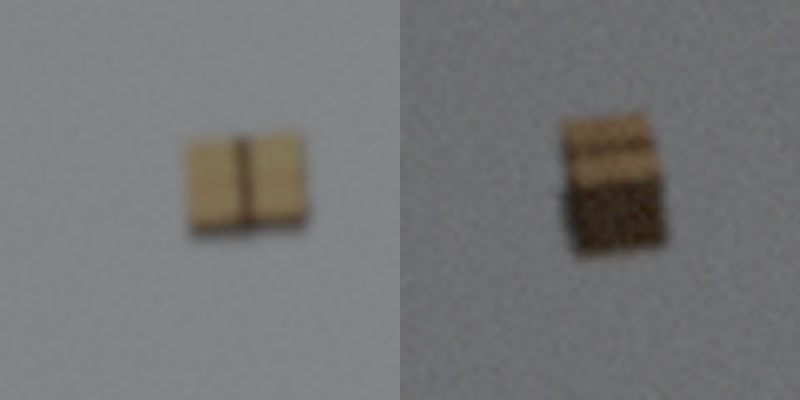

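```bash
cat > fit.py <<'E'
from h import *
from scipy.optimize import minimize
def avg(n,k=8):
    cs=[read_camera(n) for _ in range(k)];c=cs[0];c["avg"]=np.mean([x["color"] for x in cs],0);return c
E
python3 - <<'E'
from fit import *
C={n:avg(n) for n in("top","side")}
M={}
for n,(r0,c0) in(("top",(200,195)),("side",(145,180))):
    im=C[n]["avg"];w=im[r0:r0+60,c0:c0+60]
    sat=(w[...,0]-w[...,2]);bri=w.sum(2);bg=np.median(w.reshape(-1,3),0)
    d=sat-np.median(sat);M[n]=(np.clip(d/ (8 if n=="side" else 15),0,1),r0,c0)
def cost(p):
    x,y,a=p;u=np.array([np.cos(a),np.sin(a),0]);v=np.array([-u[1],u[0],0]);t=0
    P=np.array([np.array([x,y,.02])+i*.028*u+j*.02*v+[0,0,k*.02] for i in(-1,1) for j in(-1,1) for k in(-1,1)])
    for n in M:
        m,r0,c0=M[n];s=8
        q=(proj(C[n],P)-[c0,r0]+.5)*s
        h=cv2.convexHull(q.astype(np.float32)).astype(np.int32);z=np.zeros((60*s,60*s),np.float32);cv2.fillConvexPoly(z,h,1.)
        t+=np.abs(cv2.resize(z,(60,60),interpolation=cv2.INTER_AREA)-m).sum()
    return t
best=min((minimize(cost,[.51,-.01,a],method="Nelder-Mead",options=dict(initial_simplex=[[.51,-.01,a],[.52,-.01,a],[.51,0,a],[.51,-.01,a+.1]])) for a in np.arange(1.35,1.9,.1)),key=lambda r:r.fun)
print(best.x,best.fun,[m[0].sum() for m in M.values()])
s=C["side"]["avg"][158:194,195:231]
e=C["side"]["avg"][172:184,206:219].sum(2);print(np.round(e).astype(int))
g=np.clip((s-20)*3,0,255).astype(np.uint8)[:,:,::-1]
t=np.clip((C["top"]["avg"][208:244,213:249]-40)*1.5,0,255).astype(np.uint8)[:,:,::-1]
cv2.imwrite("pics/c2.png",np.hstack([cv2.resize(t,(400,400),interpolation=2),cv2.resize(g,(400,400),interpolation=2)]))
E
```

```text
[ 0.51009342 -0.00672658  1.71793077] 179.8625 [np.float64(316.925), np.float64(418.828125)]
[[158 187 194 180 171 164 159 148 146 138 145 136 153]
 [115 126 128 126 124 123 124 111 107 116 119 119 146]
 [ 98 104 111 110 116 118 124 112 112 114 113 128 146]
 [ 93 107 117 109 113 113 118 114 113 118 114 119 139]
 [100 114 120 112 116 108 115 125 122 117 110 117 134]
 [ 98 111 116 123 125 109 110 117 116 120 114 109 132]
 [102 107 111 117 120 118 117 112 111 113 124 112 124]
 [116 112 116 112 114 128 109 116 108 108 118 126 126]
 [138 118 108 109 116 119 118 107 112 119 113 114 133]
 [157 117 114 109 117 115 130 126 136 141 144 145 164]
 [197 151 142 153 154 170 188 186 196 224 238 244 253]
 [267 224 227 241 249 259 261 269 279 296 308 310 311]]
```

View pics/c2.png

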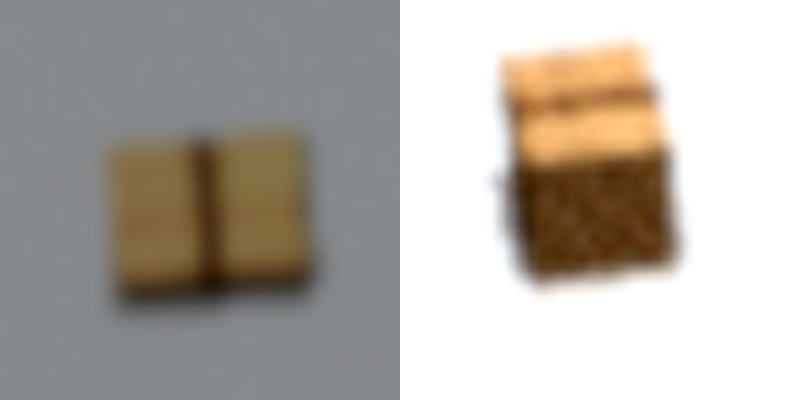

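```bash
cat >> h.py <<'E'
P0=np.array([.511,-.006,.026]); A=1.68; S=np.array([.554,-.341])
U=np.array([np.cos(A),np.sin(A),0]); V=np.array([-U[1],U[0],0])  # hole dir, side dir
def grasp(th,s):
    z=-U*np.sin(th)-np.array([0,0,1])*np.cos(th); y=s*V; return R.from_matrix(np.c_[np.cross(y,z),y,z])
def final(th,s,psi):  # turn hole up, tool z heading psi
    k=np.cross(U,[0,0,1]);F=R.from_rotvec(k*np.pi/2)*grasp(th,s);z=F.as_matrix()[:,2]
    return R.from_euler("z",psi-np.arctan2(z[1],z[0]))*F
def tcp(g,Rm): return g+Rm.as_matrix()[:,2]*.008
E
python3 - <<'E'
from h import *
print(read_state()["qpos"],R.from_rotvec(read_state()["tool_rot"]).as_matrix().round(2).tolist())
for th in(0,.35,.5):
  for s in(1,-1):
    G=grasp(th,s);q=ik(tcp(P0,G),G.as_rotvec());print("G",th,s,None if q is None else np.round(q,2))
    for psi in np.arange(-3,3.2,.4):
        F=final(th,s,psi);q=ik(tcp(np.r_[S,.19],F),F.as_rotvec())
        if q is not None: print("  F",round(psi,2),np.round(q,2))
E
```

```text
[-1.24538746e+00  3.53009784e-01  1.63337873e+00  3.47406940e-05
  1.15521299e+00 -2.41305171e-03] [[0.95, 0.32, 0.0], [0.32, -0.95, 0.0], [0.0, -0.0, -1.0]]
G 0 1 None
  F -3.0 [-0.32  1.24  0.83 -0.8   2.48  0.89]
  F -2.6 [-0.19  1.12  1.11 -0.97  2.2   0.86]
  F -2.2 [-0.08  1.    1.42 -1.14  1.92  0.93]
  F -1.0 [-0.14  0.81  2.3   4.    1.55  1.54]
  F -0.6 [-0.5   0.84  2.42  3.24  1.69  1.58]
  F -0.2 [-0.91  0.82  2.34  2.43  1.58  1.56]
  F 0.2 [-1.09  0.81  2.11  1.84  1.51  1.78]
  F 0.6 [-1.11  0.87  1.81  1.45  1.63  2.02]
  F 1.0 [-1.05  0.97  1.5   1.19  1.86  2.19]
  F 1.4 [-0.95  1.09  1.18  1.01  2.13  2.27]
  F 1.8 [-0.82  1.21  0.89  0.84  2.41  2.27]
  F 2.2 [-0.69  1.31  0.66  0.58  2.67  2.1 ]
  F 3.0 [-0.41  1.31  0.67 -0.61  2.65  1.02]
G 0 -1 [-0.01  0.47  2.02 -0.    0.65 -0.12]
  F -3.0 [-0.32  1.24  0.83 -0.8   2.48 -2.25]
  F -2.6 [-0.19  1.12  1.11 -0.97  2.2  -2.28]
  F -2.2 [-0.08  1.    1.42 -1.14  1.92 -2.21]
  F -1.0 [-0.14  0.81  2.3   4.    1.55 -1.6 ]
  F -0.6 [-0.5   0.84  2.42  3.24  1.69 -1.56]
  F -0.2 [-0.91  0.82  2.34  2.43  1.58 -1.58]

[... 2597 characters left out ...]
75]
  F -3.0 [-0.34  0.99  0.99 -0.49  2.12 -2.09]
  F -2.6 [-0.22  0.88  1.22 -0.69  1.88 -2.25]
  F -2.2 [-0.13  0.75  1.49 -0.88  1.6  -2.33]
  F -1.8 [-0.07  0.62  1.77 -1.11  1.31 -2.35]
  F -1.0 [-0.22  0.39  2.26  4.23  0.77 -2.07]
  F -0.6 [-0.51  0.34  2.36  3.27  0.64 -1.63]
  F -0.2 [-0.84  0.37  2.3   2.24  0.73 -1.15]
  F 0.2 [-1.01  0.46  2.1   1.57  0.96 -0.9 ]
  F 0.6 [-1.04  0.59  1.84  1.18  1.24 -0.81]
  F 1.0 [-0.99  0.72  1.56  0.93  1.53 -0.8 ]
  F 1.4 [-0.91  0.85  1.28  0.73  1.82 -0.87]
  F 1.8 [-0.8   0.97  1.04  0.54  2.07 -1.01]
  F 2.2 [-0.68  1.05  0.86  0.3   2.26 -1.24]
  F 2.6 [-0.55  1.08  0.8  -0.01  2.33 -1.58]
  F 3.0 [-0.42  1.05  0.87 -0.32  2.25 -1.92]
```

```bash
python3 - <<'E'
from h import *
G=grasp(.35,-1);z=G.as_matrix()[:,2];t=tcp(P0,G);open_jaws()
t0=read_state()["t"]
movep(t-z*.13,G.as_rotvec())
c=read_camera("side");cv2.imwrite("pics/pre.png",c["color"][80:280,110:370,::-1].repeat(3,0).repeat(3,1))
print(move_straight(t,v=.1,until_force=15))
s=read_state();print(s["tool_pos"]-t,s["force"])
grab(50);s=read_state();print(s["opening"],s["gripper_force"],s["force"])
move_straight(t+[0,0,.22],v=.2)
s=read_state();print(s["opening"],s["gripper_force"],s["t"],t0)
F=final(.35,-1,.8);movep(tcp(np.r_[S,.24],F),F.as_rotvec())
s=read_state();print(s["opening"],s["gripper_force"],s["t"],s["force"])
a=read_camera("top");b=read_camera("side")
for n,c in(("top",a),("side",b)):
    print(n,proj(c,np.r_[S,.24]),[ (r["point"],r["conf"]) for r in tip_of(n,"holder_mouth")],[ (r["rect"],r["conf"]) for r in find_in(n,"holder")])
f=lambda c:(lambda u,v:cv2.resize(c["color"][v-35:v+35,u-35:u+35,::-1],(400,400),interpolation=2))(*proj(c,np.r_[S,.24])[0].astype(int))
cv2.imwrite("pics/held.png",np.hstack([f(a),f(b)]))
E
```

```text
False
[0.00043618 0.00021997 0.00049312] [ 0.02300839 -0.28942721  0.72481949]
0.038591415729116764 50.32465271651745 [-1.42516548  2.26888266  4.52641649]
0.03835105706724557 50.228978991508484 7.975 2.2167
0.03843298347239325 50.32162718474865 9.5583 [ 0.31361937 -0.2572537  -0.52641887]
top [[346.92679613 201.31871794]] [([198.8, 344.7], 0.59)] [([334.9, 186.9, 356.5, 208.9], 0.49)]
side [[229.6542137  166.63666393]] [([157.5, 230.5], 0.59)] [([220.0, 151.0, 245.6, 187.9], 0.82)]
```

View pics/held.png

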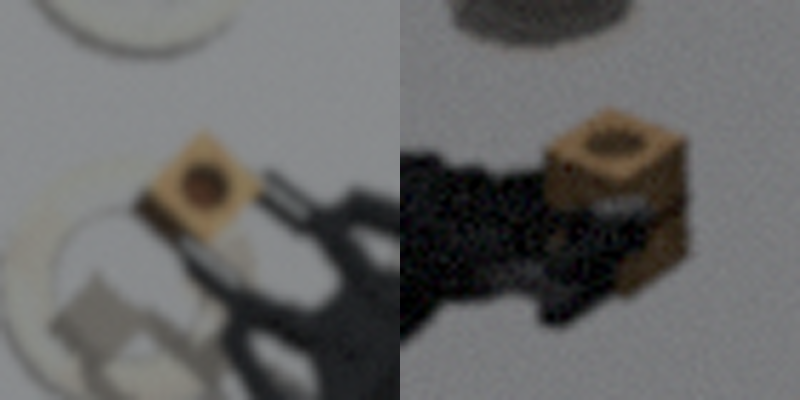

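The top view shows the hole facing up at about (346, 198), and the side view shows it at about (230, 157). Next I'll lower the holder, correct its position and check.

```bash
python3 - <<'E'
from h import *
def mouth():
    A=[];B=[];imgs={}
    for n in("top","side"):
        c=read_camera(n);imgs[n]=c;o,d=ray(c,tip_of(n,"holder_mouth")[0]["point"][::-1]);d/=np.linalg.norm(d);M=np.eye(3)-np.outer(d,d);A.append(M);B.append(M@o)
    return np.linalg.lstsq(np.vstack(A),np.hstack(B),rcond=None)[0],imgs
m,_=mouth();print("mouth",m)
F=final(.35,-1,.8);t=tcp(np.r_[S,.24],F)
d=np.r_[S-m[:2],.168-m[2]+.028];print(d);
if np.linalg.norm(d[:2])>.03: raise SystemExit
move_straight(t+d,v=.1);wait(.5)
m,im=mouth();s=read_state();print(m,s["tool_pos"],s["gripper_force"],s["opening"],s["t"],s["force"])
for n in im:
    for l in("saucer","bowl","jar","pot_lid"): print(n,l,[np.round(atz(im[n],r["point"][::-1],0),3) for r in tip_of(n,l) if r["conf"]>.4])
f=lambda c:(lambda u,v:cv2.resize(c["color"][v-40:v+40,u-40:u+40,::-1],(400,400),interpolation=2))(*proj(c,m)[0].astype(int))
cv2.imwrite("pics/fin.png",np.hstack([f(im["top"]),f(im["side"])]))
E
```

```text
mouth [ 0.55859067 -0.33445597  0.26613535]
[-0.00459067 -0.00654403 -0.07013535]
[ 0.55250881 -0.33801484  0.18840659] [ 0.55461974 -0.34215582  0.16712261] 50.32191261649132 0.03879248537632228 11.6167 [-0.49967396 -0.21301581 -0.88502434]
top saucer [array([ 0.766, -0.357,  0.   ]), array([ 0.542, -0.338,  0.   ]), array([ 0.592, -0.368,  0.   ])]
top bowl [array([0.547, 0.297, 0.   ])]
top jar [array([ 0.705, -0.185,  0.   ])]
top pot_lid [array([0.753, 0.038, 0.   ])]
side saucer [array([ 0.549, -0.567,  0.   ]), array([ 0.555, -0.332,  0.   ]), array([ 0.776, -0.345,  0.   ])]
side bowl [array([0.551, 0.299, 0.   ])]
side jar [array([ 0.704, -0.196,  0.   ])]
side pot_lid [array([0.758, 0.032, 0.   ])]
```

View pics/fin.png

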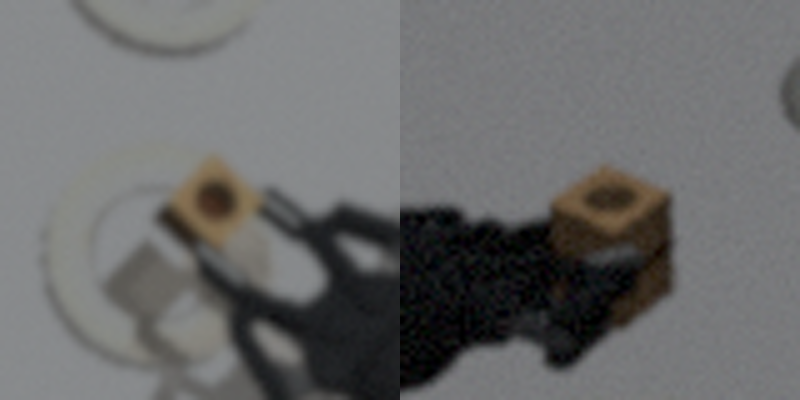

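The hole (top view crop, about (213, 200)) faces straight up. The holder is centred over the saucer within a few mm, firmly gripped at about 0.165 m, and the other things stand where they were.

```bash
python3 -c "
from bench import *
print(hand_in())"
```

```text
the job is handed in; nothing more can be done
None
```

I handed the job in with the holder held still, hole up, a few mm off the saucer's centre and about 0.16 m above the counter, at a 50 N grip; the bowl, jar, pot lid and saucer all still read where they started, and no verdict came back.

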